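# Break the lid stay and shut the big tool chest

### The job

Two wooden boxes stand open on the bamboo workshop's bench, each lid held up by a folding metal stay on the side of its box. On the larger one, press the locked stay down at its knee so that it folds, then lower the lid until it is fully shut. Leave the smaller box's lid standing open.

Things in the scene. Friction and masses are not known exactly. Their poses are not given: they have to be found in the camera images.
- chest: Larger wooden box, fixed to the bench: 210 mm deep (its x), 240 wide (y), 115 high. Origin: centre of its underside; x points from its front to its hinge side, y to its left, z up. Hinge line along y at x=105, z=115 mm. Folding stay outside the right (-y) wall: an 81 mm lower link pivoted on the wall at x=-70, z=103, a 112 mm upper one on the lid's edge 95 mm from the hinge.
- chest_knee (a point): Centre of the stay's knee: a steel barrel, diameter 26, length 34 mm, lying along the chest's y outside its right wall, at x=-5, y=-153, z=152 mm of the chest while locked. Locked, it bars the lid. About 7 N downward folds it; it sinks and drifts a little to the hinge side, 0.5 mm per mm, the lid hardly moving; broken once 15 mm lower. Lid shut: it hangs beside the wall.
- chest_lid (a joint): Larger box's lid, a board 210 x 240 x 12 mm, underside in the hinge plane. Angle in rad: 0 = open on the locked stay, 82 degrees up, free edge about 320 mm above the bench; 1.431 = shut, flat on the rim. Stiff hinge: with the stay broken it stays where left, and about 5 N on its outer face near the free edge lowers it.
- small_box_lid (a joint): Smaller box's lid (leave open). Angle in rad: 0 = open on its own locked stay, 82 degrees up; 1.431 = shut. That box is 140 x 150 mm, 80 high, its open lid's top about 220 mm above the bench; it stands left or right of the larger one, about 0.4 m away centre to centre.
Mind the look-alikes: they are no part of the job. Leave any purple look-alike of the part that bears small_box_lid alone.

How it is judged:
On the way:
1. the larger box's stay is pressed at its knee and broken (knee at least 15 mm below its locked height) while its lid is still well open (z of chest_knee in the frame of chest below 0.137 m and value of joint chest_lid below 0.6 rad), for 0.1 s.
At the end, for the whole second after the job is handed in: The larger box's lid is shut and at rest, within 0.07 rad (15 mm at its free edge) of flat on the rim; the smaller box's lid still stands open, within 0.1 rad of its start (value of joint chest_lid above 1.361 rad and velocity of joint chest_lid between -0.05 and 0.05 rad/s and value of joint small_box_lid below 0.1 rad); the robot touches nothing.
It fails at once if the smaller box's lid is lowered by more than 0.15 rad (value of joint small_box_lid above 0.15 rad).
It also fails if it takes over 51 s, if anything falls off the work surface, if the arm or the gripper's body presses on something with over 40 N, if the wrist force passes 120 N, or if a joint passes its speed limit or range.

### The arm

A 6-joint arm with a two-finger parallel gripper is mounted at the origin on the work surface. World frame = base frame: x ahead of the robot, y to its left, z up, the work surface at z = 0. Lengths are in m, angles in rad, forces in N, time in s.
With the tool pointing down it reaches from about 0.275 to 0.725 m from the base axis. Payload 15.9 kg.
Tool frame: the origin (TCP) lies on the front face of the gripper's body, between the roots of the fingers; the fingertips stand 73 mm ahead of it and the grasp point (between the pads) lies 54 mm ahead of it; z points along the fingers, y is the line along which they close (so a half turn about z gives the same grasp; the last joint's range is limited). The gripper opens to 85 mm and grips with 20 to 120 N. Pads are 22 mm wide; open, the fingers measure 114 mm over their backs; the gripper's body (76 mm by 85 mm) begins 54 mm behind the grasp point. The pads swing forward as they close: fully open they stand 13 mm farther back than shut.
Start: joints at [1.16, 0.213, -0.034, 1.323, 0, 1.571], TCP at [0.2, 0.458, 0.304] pointing down, gripper open.
Joint ranges: [-2.98, 2.98], [-0.74, 1.72], [-1.14, 1.35], [-2.1, 2.04], [-1.57, 1.44], [-3.14, 3.14]. Speed limits (rad/s): [1.89, 1.89, 2.39, 2.57, 3.14, 3.14].

### API

Orientations are given as a 3x3 rotation matrix whose columns are the frame's x, y, z axes.
In Python, from cell import read_state, capture, camera_model, job_done, recognise, silhouettes gives the robot as it stands.
- The arm moves only by the tool move_arm, never from a script. Its argument "steps" is a list of rows, each a list of 4 numbers: the shift along the tool's x, y, z in m, then the turn about the tool's z in degrees. A call has 1 to 20 rows; each row is the pose to reach, as a shift and turn from the pose commanded when the call began, along the tool's axes at that moment; what a row does not reach only later rows make up. A row lasts 1/8 s, in which the tool goes at most 62.5 mm and 10.7 degrees, less where a joint would pass 70% of its speed; a pose out of reach is approached as far as the arm can. A call with a gripper value outside its range is refused whole. "gripper" is the opening in per cent of the stroke, from 0 (shut) to 100 (fully open), set as the call begins (left out, the last holds). The fingers move at their own pace and stop on an object; the grip force is fixed at half the most. Time passes only in rows, so rows that repeat a pose let the fingers close. It gives the time, the measured TCP pose, the force, the opening and the grip force at its end, in the units of the state.
- read_state(): the state, without advancing time (a new reading comes with each control period).
- capture(name): name is "side" or "top"; returns (picture, depth): 400x640x3 uint8, red, green, blue; 400x640 float32, m along the optical axis (not along the pixel's ray), 0 where there is no reading.
- camera_model(name): a dict with "mtx" (3x3 intrinsics, pixels), "rvec" (rotation vector, rad) and "tvec" (3), from world to camera coordinates, as OpenCV has them. Camera axes: x right, y down, z forward; pixel columns grow to the right and rows downward; lengths in m; the calibration is good to about 2 mm. A picture is of the moment at which its call begins. camera_model takes no time and is no camera call.
- job_done(): hands the job in; it is judged then, once.
Trained networks look in the newest picture that a camera, given by its name, has taken for a name from the list of things; names that differ only in an ending like _2 or _b are one class to them, and where a whole thing is asked for, a point or a joint stands for the part that bears it (a point fixed in the world has none). Each returns a list of dicts, best first, with "score" (0 to 1); they miss things now and then, are a little off and sometimes report something else, mostly with a low value. They report only what shows in the picture. A call takes as long as a camera call. They do not tell look-alikes from the thing itself.
- recognise(camera, thing): "location" ([column, row] in pixels, amid what is visible of it).
- silhouettes(camera, thing): "pixels" (400x640 bool, what is visible of it) and "location" ([column, row] in pixels, amid what is visible of it).
The state is a dict: "clock": time; "qpos": joint angles; "joint_vel": joint speeds; "tau": joint torques, N m; "position": TCP position; "tcp_rot": TCP orientation; "contact_force": force on the tool from outside, world axes, zero at the start; "wrist_torque": the same for the moment, N m; "width": opening from 0.0 (shut) to 1.0 (fully open); "gripper_force": force on a finger pad.
Only numpy, scipy, OpenCV 4.12 (cv2) and the standard library are available. Lean on these libraries where they do the work, as an engineer would, in place of code of your own. Each camera call takes 0.05 s, during which the arm holds its last target. There are 200 camera calls.

## Working session

There is one attempt and no reset: what is moved stays moved. The work goes in short steps, Python scripts to look and compute and a tool call to move; the robot and the scene stay as the last step left them, time stands still between calls to the robot, and variables do not carry over. Pictures are saved under pics/ and viewed, at most 10 in all, crops included, and the job is handed in when it is done.

Besides the shell and the picture viewer there is one more tool, called after "Request:" in YAML: its name, and indented under it one key for each argument. move_arm: Moves the arm, as the interface text tells. Its arguments: {"type":"object","properties":{"steps":{"type":"array"},"gripper":{"type":"number"}},"required":["steps"]}

```bash
mkdir -p pics; cat > h.py <<'E'
import numpy as np, cv2
from cell import *
def pts(name,depth,mask=None):
    m=camera_model(name);K=np.array(m["mtx"]);R=cv2.Rodrigues(np.array(m["rvec"],float))[0];t=np.array(m["tvec"],float).ravel()
    v,u=np.nonzero((depth>0)&(mask if mask is not None else True));z=depth[v,u]
    c=np.stack([(u-K[0,2])/K[0,0]*z,(v-K[1,2])/K[1,1]*z,z],1)
    return (c-t)@R,u,v
E
python3 - <<'E'
from h import *
s=read_state();print(s["clock"],s["position"],s["tcp_rot"])
ims=[]
for n in("side","top"):
    p,d=capture(n);np.save(f"{n}.npy",d);ims.append(p)
    for th in("chest","chest_knee","chest_lid","small_box_lid"):
        for r in silhouettes(n,th)[:3]:
            w,u,v=pts(n,d,r["pixels"])
            print(n,th,round(r["score"],2),np.round(r["location"]),len(w),np.round(np.percentile(w,[2,50,98],axis=0),3).tolist() if len(w) else "")
    cv2.imwrite(f"pics/{n}0.png",p[:,:,::-1])
E
```

```text
0.0 [0.19956635 0.45817015 0.30342991] [[-9.16791800e-01  3.99365233e-01 -4.53288940e-04]
 [ 3.99365490e-01  9.16791257e-01 -9.98710034e-04]
 [ 1.67212713e-05 -1.09663713e-03 -9.99999399e-01]]
side chest 0.93 [394. 219.] 13623 [[0.436, -0.247, 0.009], [0.617, -0.136, 0.109], [0.645, 0.0, 0.322]]
side chest_knee 0.67 [414. 236.] 598 [[0.482, -0.283, 0.111], [0.537, -0.245, 0.163], [0.637, -0.224, 0.206]]
side chest_lid 0.95 [412. 171.] 4819 [[0.617, -0.234, 0.127], [0.628, -0.134, 0.241], [0.646, -0.003, 0.325]]
side small_box_lid 0.62 [233. 158.] 702 [[0.313, 0.255, 0.097], [0.328, 0.331, 0.171], [0.348, 0.398, 0.222]]
top chest 0.59 [384. 150.] 10438 [[0.438, -0.249, 0.006], [0.598, -0.131, 0.077], [0.645, 0.007, 0.324]]
top chest_knee 0.9 [436. 161.] 316 [[0.488, -0.287, 0.038], [0.538, -0.249, 0.162], [0.626, -0.238, 0.211]]
top chest_lid 0.89 [389. 110.] 2644 [[0.618, -0.231, 0.127], [0.627, -0.115, 0.275], [0.646, 0.001, 0.325]]
top small_box_lid 0.96 [194. 248.] 779 [[0.314, 0.256, 0.004], [0.334, 0.334, 0.196], [0.353, 0.415, 0.221]]
top small_box_lid 0.72 [228. 146.] 727 [[0.568, 0.173, 0.1], [0.576, 0.255, 0.2], [0.589, 0.326, 0.221]]
```

View pics/side0.png

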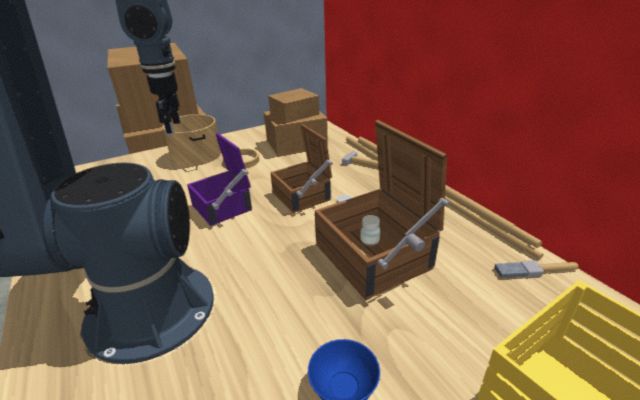

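View pics/top0.png

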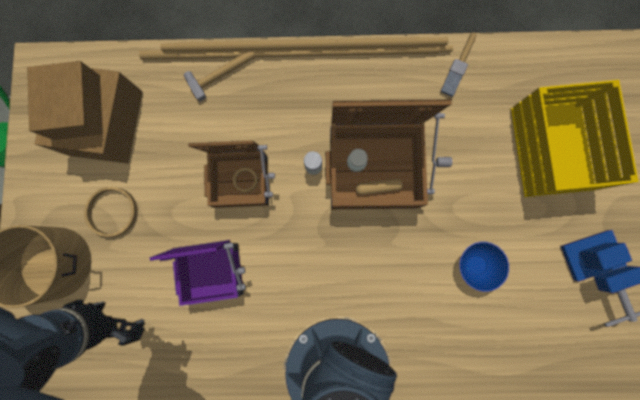

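```bash
python3 - <<'E'
from h import *
ds=[];kn=[]
for n in("side","top"):
    p,d=capture(n)
    w,_,_=pts(n,d,silhouettes(n,"chest_lid")[0]["pixels"])
    w=w[(w[:,2]>.15)&(w[:,2]<.31)&(w[:,0]>.59)&(w[:,0]<.67)]
    for _ in range(4):
        c=np.median(w,0);nv=np.linalg.svd(w-w.mean(0),full_matrices=False)[2][2];e=(w-w.mean(0))@nv;w=w[abs(e)<max(.003,1.5*e.std())]
    print(n,len(w),"normal",nv.round(3),"mean",w.mean(0).round(4),"yaw deg",np.degrees(np.arctan2(nv[1],nv[0])),"res",e.std())
    a,u,v=pts(n,d)
    k=a[(a[:,0]>.49)&(a[:,0]<.58)&(a[:,1]>-.31)&(a[:,1]<-.2)&(a[:,2]>.135)&(a[:,2]<.19)]
    for y in np.arange(-.30,-.22,.006):
        q=k[(k[:,1]>=y)&(k[:,1]<y+.006)]
        if len(q)>3: print(round(y,3),len(q),q.min(0).round(3),q.max(0).round(3))
    t=a[(a[:,2]>.306)&(a[:,0]>.58)&(a[:,0]<.68)&(a[:,1]<.05)&(a[:,1]>-.3)];print("top edge",t.min(0).round(3),t.max(0).round(3))
    for y in(-.2,-.03):
        q=t[abs(t[:,1]-y)<.02];print(y,q.min(0).round(3),q.max(0).round(3))
    # front wall
    f=a[(a[:,0]>.40)&(a[:,0]<.5)&(a[:,2]>.04)&(a[:,2]<.11)&(a[:,1]<-.03)&(a[:,1]>-.22)]
    for y in(-.2,-.12,-.04):
        q=f[abs(f[:,1]-y)<.01];print("front",y,len(q),np.percentile(q[:,0],[5,50]).round(4) if len(q) else"")
E
```

```text
side 2694 normal [ 0.99  -0.007  0.139] mean [ 0.6298 -0.1273  0.2379] yaw deg -0.39273346960879235 res 0.0009720697252558097
-0.288 42 [ 0.523 -0.284  0.141] [ 0.546 -0.282  0.164]
-0.282 52 [ 0.522 -0.282  0.142] [ 0.547 -0.276  0.166]
-0.276 26 [ 0.523 -0.276  0.149] [ 0.542 -0.27   0.167]
-0.27 28 [ 0.523 -0.27   0.144] [ 0.541 -0.264  0.167]
-0.264 29 [ 0.523 -0.264  0.146] [ 0.543 -0.258  0.166]
-0.258 26 [ 0.522 -0.258  0.149] [ 0.543 -0.252  0.167]
-0.252 30 [ 0.501 -0.252  0.137] [ 0.544 -0.246  0.165]
-0.246 119 [ 0.501 -0.246  0.135] [ 0.58  -0.24   0.187]
-0.24 39 [ 0.533 -0.24   0.154] [ 0.579 -0.237  0.184]
top edge [ 0.615 -0.236  0.306] [0.629 0.006 0.327]
-0.2 [ 0.615 -0.22   0.306] [ 0.628 -0.18   0.327]
-0.03 [ 0.617 -0.05   0.306] [ 0.628 -0.01   0.327]
front -0.2 113 [0.4353 0.4363]
front -0.12 99 [0.4357 0.4369]
front -0.04 76 [0.4363 0.4372]
top 1245 normal [ 0.99  -0.008  0.142] mean [ 0.6302 -0.1137  0.2416] yaw deg -0.4456808436173376 res 0.0005824429491397149
-0.288 5 [ 0.529 -0.283  0.16 ] [ 0.543 -0.282  0.163]
-0.282 24 [ 0.525 -0.282  0.155] [ 0.547 -0.276  0.166]
-0.276 25 [ 0.525 -0.276  0.154] [ 0.546 -0.27   0.165]
-0.27 23 [ 0.525 -0.27   0.153] [ 0.546 -0.265  0.165]
-0.264 26 [ 0.525 -0.264  0.155] [ 0.546 -0.258  0.166]
-0.258 25 [ 0.525 -0.258  0.155] [ 0.546 -0.252  0.167]
-0.252 32 [ 0.525 -0.252  0.141] [ 0.547 -0.246  0.166]
-0.246 56 [ 0.502 -0.246  0.136] [ 0.578 -0.24   0.182]
-0.24 54 [ 0.535 -0.24   0.151] [ 0.58  -0.237  0.186]
top edge [ 0.618 -0.233  0.306] [0.632 0.005 0.327]
-0.2 [ 0.618 -0.22   0.306] [ 0.63  -0.18   0.326]
-0.03 [ 0.619 -0.05   0.307] [ 0.631 -0.011  0.327]
front -0.2 16 [0.4373 0.4376]
front -0.12 48 [0.4379 0.4877]
front -0.04 20 [0.4386 0.4388]
```

Request:
move_arm:
  steps:
    - [0, 0, -0.06, 0]
    - [-0.04, -0.036, -0.12, 0]
    - [-0.08, -0.071, -0.12, 7]
    - [-0.12, -0.107, -0.12, 14]
    - [-0.16, -0.142, -0.12, 21]
    - [-0.2, -0.178, -0.12, 28]
    - [-0.24, -0.214, -0.12, 35]
    - [-0.28, -0.25, -0.12, 42]
    - [-0.32, -0.286, -0.12, 49]
    - [-0.36, -0.321, -0.12, 56]
    - [-0.4, -0.357, -0.12, 62]
    - [-0.44, -0.393, -0.12, 66.5]
    - [-0.48, -0.428, -0.12, 66.5]
    - [-0.52, -0.464, -0.12, 66.5]
    - [-0.56, -0.5, -0.12, 66.5]
    - [-0.598, -0.534, -0.12, 66.5]
    - [-0.598, -0.534, -0.08, 66.5]
    - [-0.598, -0.534, -0.03, 66.5]
    - [-0.598, -0.534, 0.02, 66.5]
    - [-0.598, -0.534, 0.02, 66.5]
  gripper: 0

```text
clock: 3.2
position: [0.5329, -0.2692, 0.2808]
tcp_rot: [[0.001, 1.0, -0.006], [1.0, -0.001, 0.003], [0.003, -0.006, -1.0]]
contact_force: [0.1, 0.4, 1.3]
width: 0.003
gripper_force: 0.0
```

Request:
move_arm:
  steps:
    - [0, 0.003, 0.02, 0]
    - [0, 0.003, 0.034, 0]
    - [0, 0.003, 0.04, 0]
    - [0, 0.005, 0.045, 0]
    - [0, 0.007, 0.05, 0]
    - [0, 0.009, 0.054, 0]
    - [0, 0.011, 0.058, 0]
    - [0, 0.013, 0.062, 0]
    - [0, 0.015, 0.066, 0]
    - [0, 0.015, 0.066, 0]

```text
clock: 4.45
position: [0.5513, -0.2703, 0.2193]
tcp_rot: [[0.0, 1.0, 0.004], [1.0, -0.0, -0.001], [-0.001, 0.004, -1.0]]
contact_force: [4.5, -0.7, 7.1]
width: 0.002
gripper_force: 3.7
```

```bash
python3 - <<'E'
from h import *
p,d=capture("side");cv2.imwrite("pics/s1.png",cv2.resize(p[100:320,280:540,::-1],None,fx=3,fy=2.7))
E
```

```text
(no output)
```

View pics/s1.png

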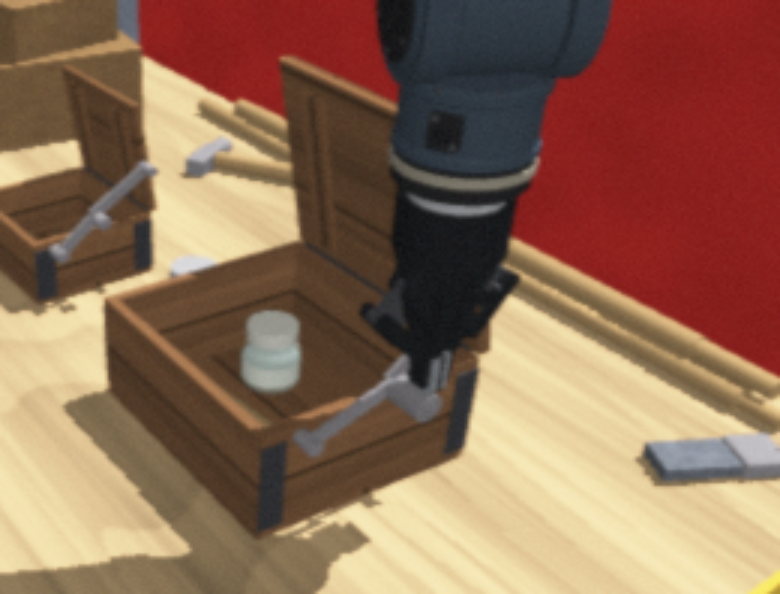

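The crop shows the fingertips on the knee barrel (crop ~415,395), lowered about 20 mm, with the lid still upright. I'll press a little more for margin, then retract.

Request:
move_arm:
  steps:
    - [0, 0.001, 0.004, 0]
    - [0, 0.003, 0.008, 0]
    - [0, 0.005, 0.012, 0]
    - [0, 0.005, 0.012, 0]
    - [0, 0.003, -0.02, 0]
    - [0, -0.01, -0.07, 0]
    - [0, -0.01, -0.12, 0]

```text
clock: 5.38
position: [0.539, -0.2699, 0.3398]
tcp_rot: [[0.001, 1.0, 0.0], [1.0, -0.001, -0.0], [-0.0, 0.0, -1.0]]
contact_force: [1.5, -0.8, 0.2]
width: 0.001
gripper_force: 0.0
```

```bash
python3 - <<'E'
from h import *
for n in("side","top"):
    p,d=capture(n)
    if n=="side": cv2.imwrite("pics/s2.png",cv2.resize(p[100:320,280:540,::-1],None,fx=3,fy=2.7))
    a,_,_=pts(n,d)
    k=a[(a[:,0]>.5)&(a[:,0]<.6)&(a[:,1]>-.284)&(a[:,1]<-.255)&(a[:,2]>.09)&(a[:,2]<.19)]
    print(n,len(k),k.min(0).round(3),np.percentile(k,98,axis=0).round(3),k.max(0).round(3))
    t=a[(a[:,2]>.29)&(a[:,2]<.345)&(a[:,0]>.56)&(a[:,0]<.68)&(a[:,1]<0)&(a[:,1]>-.15)];print(t.min(0),t.max(0))
E
```

```text
side 184 [ 0.536 -0.284  0.11 ] [ 0.56  -0.256  0.136] [ 0.563 -0.255  0.137]
[ 0.59500823 -0.14957469  0.29010374] [ 6.08748046e-01 -1.17089872e-04  3.23869026e-01]
top 112 [ 0.539 -0.283  0.121] [ 0.561 -0.256  0.136] [ 0.562 -0.255  0.138]
[ 0.59690751 -0.14996446  0.2904243 ] [ 6.10324731e-01 -5.04969745e-04  3.24066588e-01]
```

View pics/s2.png

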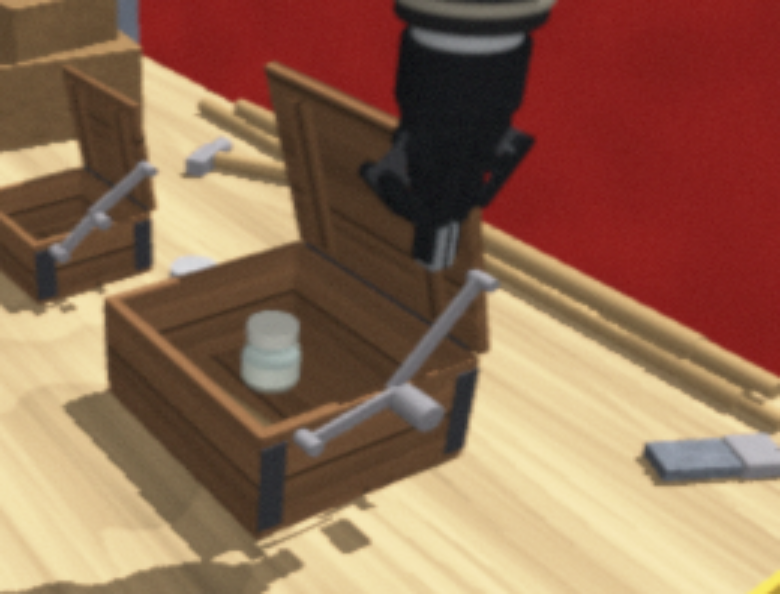

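Knee is at z≈0.123 (30 mm down) and the links are visibly folded; the lid leans at about 76°. Now over and behind the lid.

Request:
move_arm:
  steps:
    - [0, 0, -0.055, 0]
    - [0, 0, -0.11, 0]
    - [0.035, 0.033, -0.11, 0]
    - [0.07, 0.066, -0.11, 0]
    - [0.105, 0.1, -0.11, 0]
    - [0.14, 0.131, -0.11, 0]
    - [0.14, 0.131, -0.11, 0]
    - [0.14, 0.131, -0.07, 0]
    - [0.14, 0.131, -0.035, 0]
    - [0.14, 0.131, -0.035, 0]
    - [0.14, 0.131, -0.035, 0]

```text
clock: 6.85
position: [0.6703, -0.1304, 0.3735]
tcp_rot: [[0.001, 1.0, 0.0], [1.0, -0.001, -0.0], [-0.0, 0.0, -1.0]]
contact_force: [0.3, -0.4, 0.5]
width: -0.002
gripper_force: 0.0
```

```bash
python3 - <<'E'
from h import *
s=read_state();P=s["position"];print(P,s["contact_force"])
for a in range(80,-1,-4):
    t=np.radians(a);r=.19;c=np.array([.646-r*np.cos(t)+.012*np.sin(t)+.0145,.115+r*np.sin(t)+.012*np.cos(t)+.073])
    print(a,"tool y %.3f z %.3f"%(c[0]-P[0],P[2]-c[1]))
p,d=capture("side");cv2.imwrite("pics/s3.png",cv2.resize(p[60:280,280:540,::-1],None,fx=3,fy=2.7))
E
```

```text
[ 0.67026865 -0.13040066  0.37346628] [ 0.3230039  -0.41130435  0.45156019]
80 tool y -0.031 z -0.004
76 tool y -0.044 z -0.002
72 tool y -0.057 z 0.001
68 tool y -0.070 z 0.005
64 tool y -0.082 z 0.009
60 tool y -0.094 z 0.015
56 tool y -0.106 z 0.021
52 tool y -0.117 z 0.028
48 tool y -0.128 z 0.036
44 tool y -0.138 z 0.045
40 tool y -0.148 z 0.054
36 tool y -0.156 z 0.064
32 tool y -0.165 z 0.075
28 tool y -0.172 z 0.086
24 tool y -0.178 z 0.097
20 tool y -0.184 z 0.109
16 tool y -0.189 z 0.122
12 tool y -0.193 z 0.134
8 tool y -0.196 z 0.147
4 tool y -0.198 z 0.160
0 tool y -0.200 z 0.173
```

View pics/s3.png

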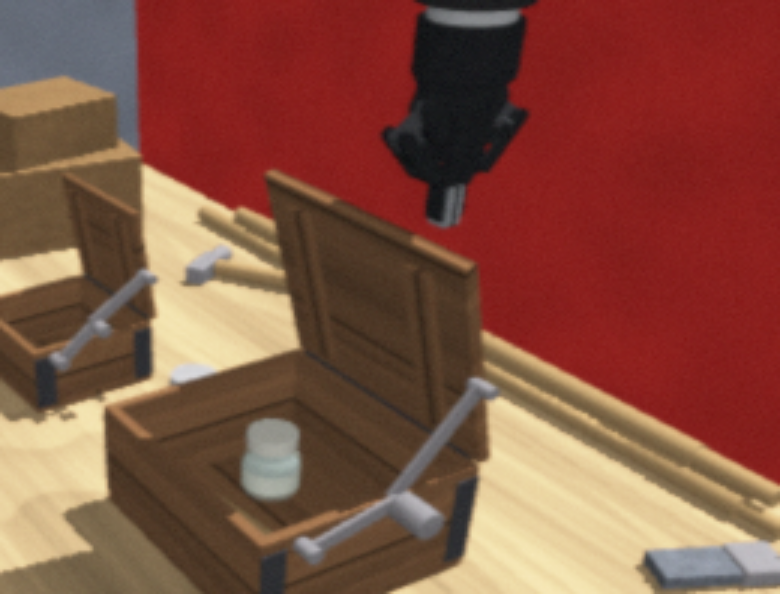

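```bash
python3 - <<'E'
from h import *
m=camera_model("side")
q=np.array([[.670,-.130,z] for z in(.3,.32,.34)]+[[.607,-.13,.322]])
print(cv2.projectPoints(q,np.array(m["rvec"],float),np.array(m["tvec"],float),np.array(m["mtx"],float),None)[0].reshape(-1,2).round(1))
E
```

```text
[[426.4 143. ]
 [427.5 135. ]
 [428.5 126.8]
 [406.4 140.1]]
```

Projection confirms the tip is at z≈0.30, about 50 mm behind the lid. Push along the arc.

Request:
move_arm:
  steps:
    - [0, -0.02, 0, 0]
    - [0, -0.04, 0, 0]
    - [0, -0.052, 0.001, 0]
    - [0, -0.064, 0.003, 0]
    - [0, -0.076, 0.007, 0]
    - [0, -0.088, 0.012, 0]
    - [0, -0.1, 0.018, 0]
    - [0, -0.111, 0.025, 0]
    - [0, -0.122, 0.032, 0]
    - [0, -0.133, 0.041, 0]
    - [0, -0.143, 0.05, 0]
    - [0, -0.152, 0.06, 0]
    - [0, -0.16, 0.07, 0]
    - [0, -0.168, 0.081, 0]
    - [0, -0.175, 0.092, 0]
    - [0, -0.181, 0.104, 0]

```text
clock: 8.9
position: [0.4908, -0.1305, 0.2703]
tcp_rot: [[0.001, 1.0, 0.003], [1.0, -0.001, -0.001], [-0.001, 0.003, -1.0]]
contact_force: [0.5, -0.3, 0.9]
width: -0.001
gripper_force: 1.0
```

```bash
python3 - <<'E'
from h import *
p,d=capture("side");cv2.imwrite("pics/s4.png",cv2.resize(p[60:280,280:540,::-1],None,fx=3,fy=2.7))
E
```

```text
(no output)
```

View pics/s4.png

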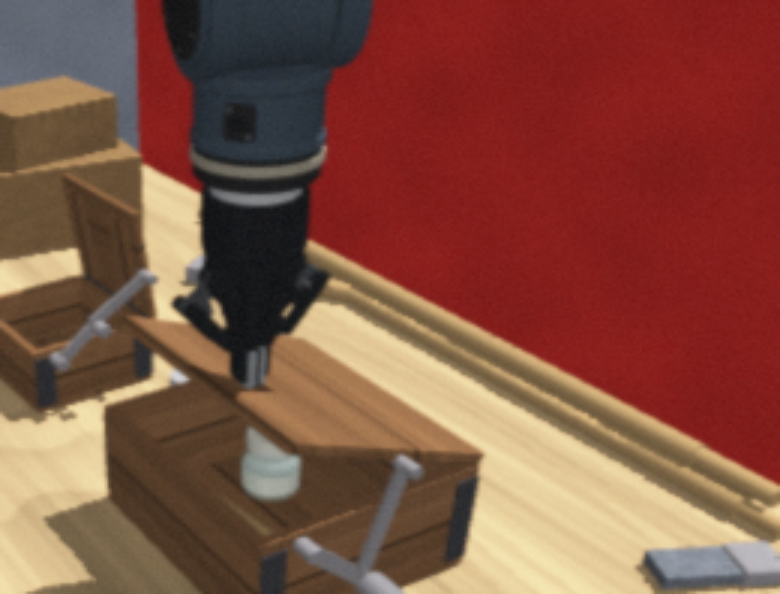

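The lid is at about 20°, fingertips on its outer face. Finish the arc and press.

Request:
move_arm:
  steps:
    - [0, -0.005, 0.012, 0]
    - [0, -0.009, 0.025, 0]
    - [0, -0.012, 0.038, 0]
    - [0, -0.014, 0.05, 0]
    - [0, -0.016, 0.06, 0]
    - [0, -0.016, 0.066, 0]
    - [0, -0.016, 0.07, 0]
    - [0, -0.016, 0.073, 0]
    - [0, -0.016, 0.075, 0]
    - [0, -0.016, 0.075, 0]

```text
clock: 10.2
position: [0.4738, -0.1299, 0.1989]
tcp_rot: [[0.001, 1.0, 0.004], [1.0, -0.001, -0.001], [-0.001, 0.004, -1.0]]
contact_force: [-37.1, 9.3, 95.9]
width: 0.001
gripper_force: 47.5
```

Request:
move_arm:
  steps:
    - [0, 0, -0.006, 0]
    - [0, 0, -0.02, 0]
    - [0, 0, -0.06, 0]
    - [0, 0, -0.12, 0]
    - [0, 0, -0.16, 0]
    - [0, 0, -0.16, 0]
    - [0, 0, -0.16, 0]

```text
clock: 11.08
position: [0.4738, -0.1299, 0.3535]
tcp_rot: [[0.001, 1.0, -0.0], [1.0, -0.001, 0.0], [0.0, -0.0, -1.0]]
contact_force: [0.0, -0.1, -0.9]
width: 0.0
gripper_force: 0.0
```

```bash
python3 - <<'E'
from h import *
for n in("side","top"):
    p,d=capture(n)
    if n=="side": cv2.imwrite("pics/s5.png",p[:,:,::-1])
    a,_,_=pts(n,d)
    for x in(.45,.5,.55,.62):
        q=a[(abs(a[:,0]-x)<.008)&(a[:,1]>-.22)&(a[:,1]<0)&(a[:,2]<.2)];print(n,x,len(q),np.median(q[:,2]).round(4))
    t=a[(a[:,2]>.19)&(a[:,2]<.23)&(a[:,0]>.55)&(a[:,0]<.6)&(a[:,1]>.17)&(a[:,1]<.34)];print("small",t.mean(0),t.max(0))
print(read_state()["contact_force"])
E
```

```text
side 0.45 369 0.1284
side 0.5 344 0.1284
side 0.55 333 0.1283
side 0.62 303 0.1284
small [0.57239312 0.25057917 0.20844453] [0.58264811 0.33700283 0.22309172]
top 0.45 416 0.1266
top 0.5 387 0.1268
top 0.55 365 0.1267
top 0.62 453 0.1268
small [0.57449052 0.25955918 0.21287407] [0.58475101 0.33424298 0.22275641]
[ 0.30860707  0.37226821 -0.22453319]
```

View pics/s5.png

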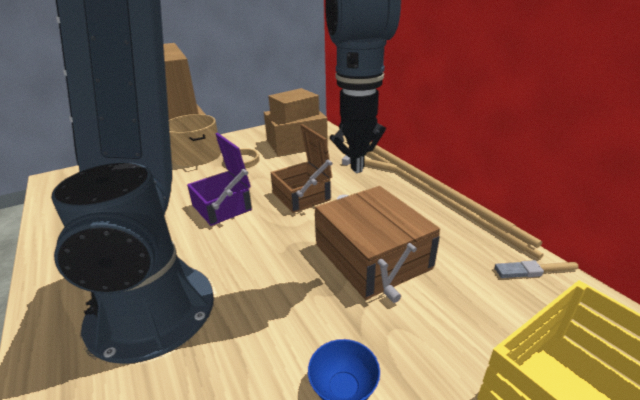

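The large lid lies flat (z≈0.127 everywhere), both small lids are still open, and the gripper is clear.

```bash
python3 -c "
from cell import *
print(job_done())"
```

```text
the job is handed in; nothing more can be done
None
```

The larger box's stay is folded (knee about 30 mm below its locked height), its lid is flat on the rim, and the smaller box's lid still stands open; handed in at about 11 s with no verdict returned. The last press on the lid reached about 100 N at the wrist: under the 120 N limit, but past 40 N if the judge counts fingertip contact as the gripper's body.

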